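# Pack the labelled bottles and hold the sample up to the candling light

### The arm

A 6-joint arm with a two-finger parallel gripper is mounted at the origin on the work surface. World frame = base frame: x ahead of the robot, y to its left, z up, the work surface at z = 0. Lengths are in m, angles in rad, forces in N, time in s.
With the tool pointing down it reaches from about 0.325 to 0.775 m from the base axis. Payload 9.3 kg.
Tool frame: the origin (TCP) lies at the very end of the fingers, on their centre line; the grasp point (between the pads) lies behind it (tcp_to_grasp is the z of the grasp point in the tool frame, in m); z points along the fingers, y is the direction in which the jaws open and shut (so a half turn about z gives the same grasp; the last joint's range is limited). The gripper opens to 85 mm and grips with 20 to 120 N. Pads are 22 mm wide; open, the fingers measure 114 mm over their backs; the gripper's body (76 mm by 85 mm) begins 54 mm behind the grasp point. The pads swing forward as they close: fully open they stand 13 mm farther back than shut.
Start: joints at [-1.318, 0.259, 0.021, 1.334, 0, 1.418], TCP at [0.217, -0.505, 0.231] pointing down, gripper open.
Joint ranges: [-3.04, 3.04], [-0.91, 1.82], [-1.04, 1.36], [-1.92, 1.95], [-1.52, 1.45], [-3.14, 3.14]. Speed limits (rad/s): [2.22, 2.22, 2.79, 3.14, 3.14, 3.14].

### API

Orientations are given as [roll, pitch, yaw] about the fixed x, y, z axes, in that order (R = Rz(yaw) Ry(pitch) Rx(roll)).
In Python, from station import movep, servo_line, movej, command_gripper, pause, ik, grab_frame, get_calibration, PlanningError, job_done, get_time, get_q, get_joint_vel, get_tau, get_tcp_pos, get_orientation, get_contact_force, get_torque, get_grip_width, tcp_to_grasp gives the robot as it stands. Calls block until the motion is done:
- movep(position, orientation): joint-space move of the TCP to a pose.
- servo_line(position, orientation=None, rate=0.15): straight line of the TCP; orientation=None keeps the orientation; rate is the mean speed in m/s.
- movej(angles): joint-space move.
- command_gripper(opening): finger opening in m; the grip force is fixed at half the most; returns when the fingers have stopped.
- pause(seconds).
- ik(position, orientation): joint angles nearest the present ones, or None.
- grab_frame(name): name is "scene" or "top"; returns the picture (384x512x3 uint8, red, green, blue); there is no depth.
- get_calibration(name): a dict with "mtx" (3x3 intrinsics, pixels), "R" (3x3) and "t" (3): a world point X has camera coordinates R X + t. Camera axes: x right, y down, z forward; pixel columns grow to the right and rows downward; lengths in m; the calibration is good to about 2 mm. A picture is of the moment at which its call begins. get_calibration takes no time and is no camera call.
A pose or a line that the arm cannot do raises PlanningError and nothing moves.
- job_done(): hands the job in, once; it reports no verdict.
Readings, each from a call of its own:
- get_time(): time.
- get_q(): joint angles.
- get_joint_vel(): joint speeds.
- get_tau(): joint torques, N m.
- get_tcp_pos(): TCP position.
- get_orientation(): TCP orientation.
- get_contact_force(): force on the tool from outside, world axes, zero at the start.
- get_torque(): the same for the moment, N m.
- get_grip_width(): finger opening in m.
Only numpy, scipy, OpenCV 4.12 (cv2) and the standard library are available. Lean on these libraries where they do the work, as an engineer would, in place of code of your own. Each camera call takes 0.05 s, during which the arm holds its last target.

### The job

Take the two red-capped bottles out of the labelling machine's catch tray and pack them upright in the two empty cells of the small carton, each lowered right down to the carton floor before you let go. Then take the gold-capped sample bottle and hold it up for a colleague in front of the candling light: the middle of the bottle's straight body straight above the yellow spot on the light's base and level with the pivot of the red pointer, the bottle leaning in parallel with the pointer, neck upward, touching only the gripper. Finish while still holding it there, motionless; do not topple any bottle on the way and leave the bottles already packed, the wine glass and the cork jar alone.

Things in the scene. Friction and masses are not known exactly. Their poses are not given: they have to be found in the camera images.
- labeller: White labelling machine with open steel catch tray; fixed. Origin: under the tray's centre; y towards the machine. Tray 270 (x) x 140 (y) mm, walls 4 thick, 30 high, floor top 5 above the bench; three bottles stand in it in a row along x, about 80 apart, in any order. Housing 190 high (label roll to 230) begins at y = 190; a steel chute, 35 to 85 above the bench, bridges the gap.
- carton: Open cardboard carton with a cross divider making 2 x 2 cells, 140 x 140 mm outside, 85 high, walls and dividers 4 thick, cells about 64 square, floor top 5 above the bench. Origin: centre of the underside; fixed; its own -x side looks towards the robot, towards the tray or between. The cells at its own -x side are empty (cell_a, cell_b), those at +x are filled.
- cell_a (a point): Centre of the floor of one empty carton cell, 5 mm above the bench, 80 below the carton's rim; x and y along the cell's walls.
- cell_b (a point): Centre of the floor of the other empty carton cell, as cell_a.
- red1: Red-capped: 187 ml wine bottle, dark green glass, paper label, 0.27 to 0.41 kg, 185 mm tall: body 50 in diameter up to height 98, shoulder up to 124, then a straight neck with capsule 28 in diameter up to 185. Origin: centre of the underside; z up through the neck. Stands in the catch tray at the start.
- red2: Red-capped: 187 ml wine bottle, dark green glass, paper label, 0.27 to 0.41 kg, 185 mm tall: body 50 in diameter up to height 98, shoulder up to 124, then a straight neck with capsule 28 in diameter up to 185. Origin: centre of the underside; z up through the neck. Stands in the catch tray at the start.
- gold: The sample, gold-yellow cap: 187 ml wine bottle, dark green glass, paper label, 0.27 to 0.41 kg, 185 mm tall: body 50 in diameter up to height 98, shoulder up to 124, then a straight neck with capsule 28 in diameter up to 185. Origin: centre of the underside; z up through the neck. Stands in the catch tray at the start. The middle of its straight body is 50 mm above its origin, on its z axis.
- packed1: A red-capped bottle of the same shape, already in the carton, standing on the carton floor at the carton's +x side. Leave it alone. Origin: centre of its underside.
- packed2: Another such bottle in the other filled cell. Leave it alone. Origin: centre of its underside.
- light: Candling light at the robot's right, fixed: lit white panel in a black upright frame 220 mm wide, 20 thick, 245 high, on a steel base plate 8 thick that reaches 140 out in front. The panel faces its own -x, to the robot's left and somewhat away from it (world +y to +y+x). Origin: on the bench below the panel's face. A yellow spot 52 across lies on the base, 100 in front of the panel.
- view (a point): The point where the middle of the sample's body is to be: above the yellow spot, 100 mm in front of the panel's face, 150 above the bench, level with the pointer's pivot. Axes as the light's.
- pointer: Flat red pointer 150 mm long with a crossbar near its upper end, on the panel's face, turned about a dark pivot at its middle (origin: the pivot, 150 above the bench). Its z axis runs to the crossbar end: the way the bottle's neck must point. It leans 0.2 to 0.6 rad from upright in the panel's plane, top towards the light's own -y (to the right as one faces the panel), and stays so.
- glass: Stemmed tasting glass, 64 mm foot, 145 high, standing beyond the work. Leave alone. Origin: centre of its underside.
- corkjar: Closed glass jar with a cork stopper, 76 mm across, 87 high, standing beyond the work. Leave alone. Origin: centre of its underside.
- gold_mid (a point): Middle of the straight part of the sample bottle, 50 mm above its underside, on its axis; axes as the bottle's.
There are look-alikes about, which are no part of the job. What is shaped like the red2 but pink is not meant.

How it is judged:
By the outcome, as a careful person would: the job done as asked, in the order asked, and still so for the second after the job is handed in, while the arm keeps its last pose, push and grip.
It also fails if it takes over 67 s, if anything falls off the work surface, if the arm or the gripper's body presses on something with over 40 N, if the wrist force passes 120 N, or if a joint passes its speed limit or range.

## Working session

There is one attempt and no reset: what is moved stays moved. The work goes in short steps, each a Python script; the robot and the scene stay as the last script left them, time stands still between calls to the robot, and variables do not carry over. Pictures are saved under pics/ and viewed, and the job is handed in when it is done.

```bash
ls; mkdir -p pics; python3 - <<'E'
from station import *
import cv2, numpy as np
for n in ("scene","top"):
    f=grab_frame(n); cv2.imwrite(f"pics/{n}0.png",f[:,:,::-1])
    c=get_calibration(n); print(n,c["mtx"].round(1).tolist(),c["R"].round(3).tolist(),c["t"].round(3).tolist(),(-c["R"].T@c["t"]).round(3))
print(get_time(),tcp_to_grasp if not callable(tcp_to_grasp) else tcp_to_grasp(),get_orientation(),get_tcp_pos(),get_grip_width())
E
```

```text
pics
scene [[432.6, 0.0, 252.6], [0.0, 432.6, 200.6], [0.0, 0.0, 1.0]] [[-0.864, 0.503, -0.016], [0.404, 0.675, -0.617], [-0.3, -0.54, -0.787]] [0.503, -0.161, 1.567] [0.969 0.702 1.141]
top [[352.1, 0.0, 256.9], [0.0, 352.1, 191.7], [0.0, 0.0, 1.0]] [[-0.007, -1.0, -0.019], [-0.984, 0.01, -0.179], [0.179, 0.017, -0.984]] [-0.002, 0.589, 1.101] [ 0.383 -0.027  1.188]
0.1 -0.0187 [-3.14045207e+00 -1.73218478e-04  4.05801101e-01] [ 0.2170531  -0.50510517  0.23074289] 0.08540330070720742
```

View pics/scene0.png

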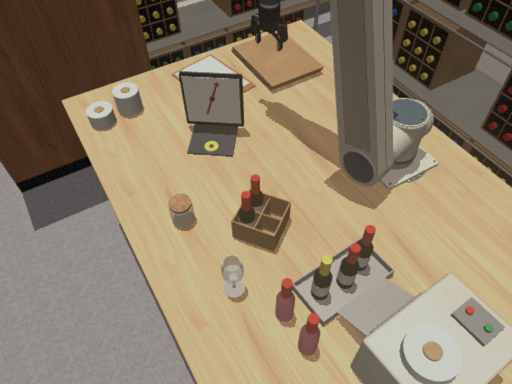

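View pics/top0.png

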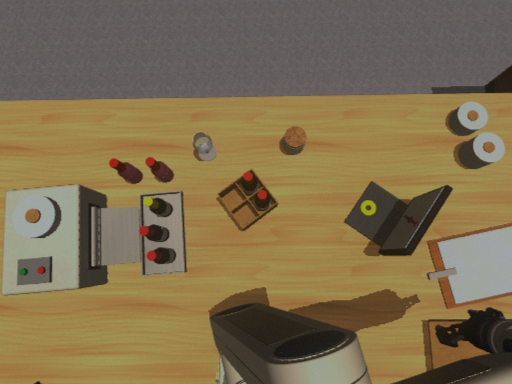

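```bash
cat > h.py <<'E'
import numpy as np, cv2
from station import get_calibration
C={n:get_calibration(n) for n in("scene","top")}
def ray(n,u,v):
    c=C[n];R=np.array(c["R"]);t=np.array(c["t"]);o=-R.T@t
    d=R.T@np.linalg.solve(np.array(c["mtx"]),[u,v,1.]);return o,d/np.linalg.norm(d)
def onz(n,u,v,z):
    o,d=ray(n,u,v);return o+d*(z-o[2])/d[2]
def onplane(n,u,v,p,nn):
    o,d=ray(n,u,v);return o+d*(np.dot(np.array(p)-o,nn)/np.dot(d,nn))
def tri(a,b):
    o1,d1=ray("scene",*a);o2,d2=ray("top",*b)
    A=np.stack([d1,-d2],1);s=np.linalg.lstsq(A,o2-o1,rcond=None)[0]
    p,q=o1+s[0]*d1,o2+s[1]*d2;return (p+q)/2,np.linalg.norm(p-q)
def proj(n,X):
    c=C[n];x=np.array(c["mtx"])@(np.array(c["R"])@np.array(X)+np.array(c["t"]));return x[:2]/x[2]
E
python3 - <<'E'
import cv2
s=cv2.imread("pics/scene0.png");t=cv2.imread("pics/top0.png")
def crop(im,x,y,w,h,f,o): cv2.imwrite(o,cv2.resize(im[y:y+h,x:x+w],None,fx=f,fy=f,interpolation=cv2.INTER_CUBIC))
crop(s,170,60,90,110,5,"pics/s_light.png")
crop(s,220,160,180,160,4,"pics/s_work.png")
crop(t,100,150,190,140,4,"pics/t_work.png")
crop(t,330,170,130,100,5,"pics/t_light.png")
from h import *
for n,im in(("scene",s),("top",t)):
    h=cv2.cvtColor(im,cv2.COLOR_BGR2HSV)
    for nm,m in(("red",(cv2.inRange(h,(0,190,110),(6,255,255))|cv2.inRange(h,(174,190,110),(180,255,255)))),("yel",cv2.inRange(h,(24,150,100),(36,255,255)))):
        k,l,st,ce=cv2.connectedComponentsWithStats(m)
        for i in range(1,k):
            if st[i,4]>=12: print(n,nm,st[i].tolist(),ce[i].round(1),onz(n,*ce[i],.19 if st[i,2]<99 else 0).round(3))
E
```

```text
top red [110, 159, 9, 8, 56] [113.5 162.6] [0.656 0.413 0.19 ]
top red [146, 158, 9, 8, 57] [149.8 161.4] [0.658 0.305 0.19 ]
top red [243, 172, 10, 9, 65] [247.8 175.9] [0.611 0.016 0.19 ]
top red [257, 190, 10, 9, 67] [261.8 194.1] [ 0.557 -0.024  0.19 ]
top red [140, 226, 9, 9, 64] [143.7 230.2] [0.456 0.313 0.19 ]
top red [147, 251, 9, 9, 62] [151.3 255.3] [0.386 0.288 0.19 ]
top red [38, 267, 6, 6, 27] [ 40.3 269.9] [0.348 0.599 0.19 ]
top yel [143, 197, 10, 9, 70] [147.9 201.1] [0.54  0.305 0.19 ]
top yel [360, 200, 16, 16, 172] [368.  207.2] [ 0.516 -0.325  0.19 ]
```

View pics/s_light.png

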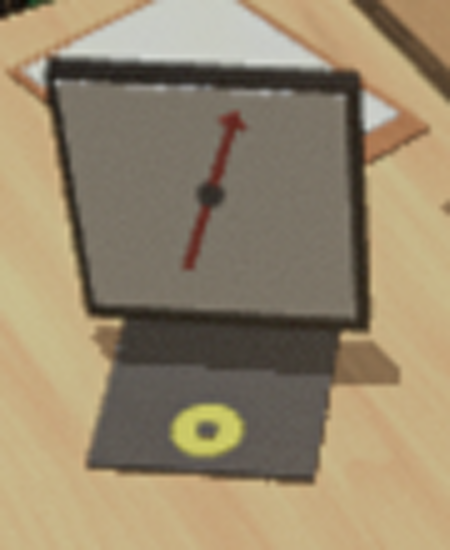

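View pics/s_work.png

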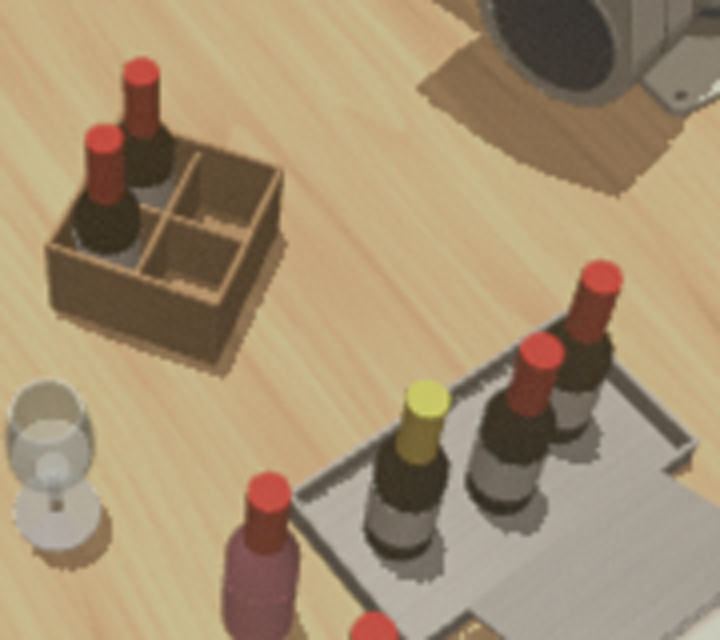

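View pics/t_work.png

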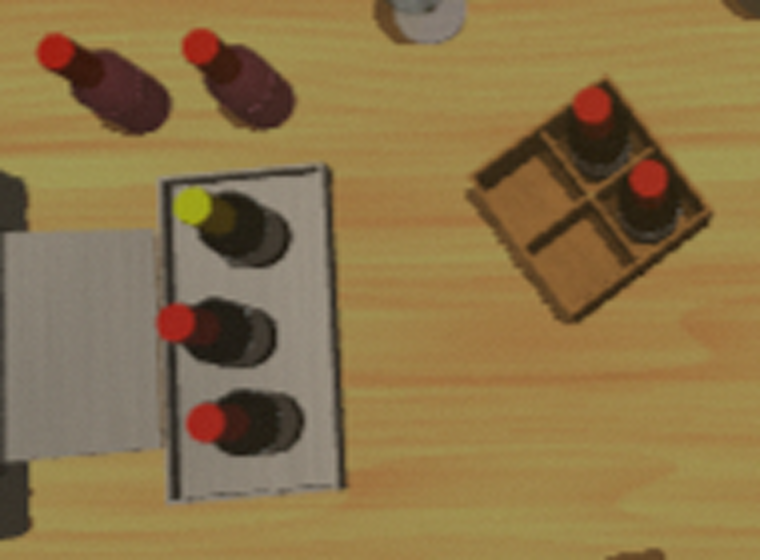

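View pics/t_light.png

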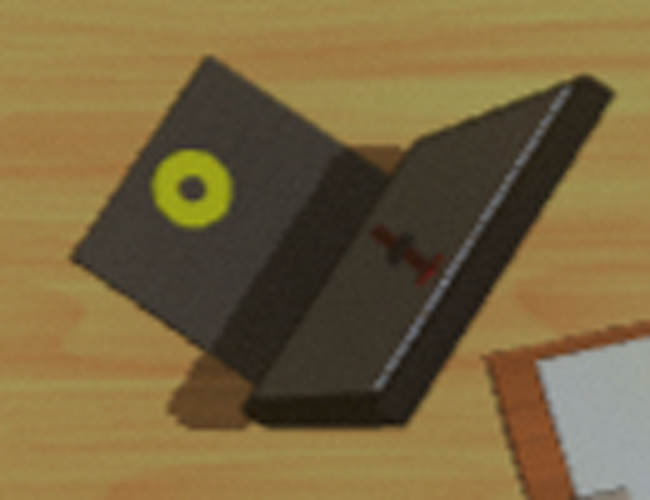

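```bash
python3 - <<'E'
from h import *
s=cv2.imread("pics/scene0.png");t=cv2.imread("pics/top0.png")
h=cv2.cvtColor(s,cv2.COLOR_BGR2HSV)
for (u,v) in((354,250),(369,231),(325,259),(246,196),(255,178)): print(s[v,u],h[v,u])
S=lambda u,v:onz("scene",220+u/4-.4,160+v/4-.4,.085).round(3)
T=lambda u,v:onz("top",100+u/4-.4,150+v/4-.4,.085).round(3)
print("S",[S(*p).tolist() for p in((48,247),(283,175),(217,300),(163,213))])
print("T",[T(*p).tolist() for p in((606,80),(712,213),(472,178),(588,200))])
def crop(im,x,y,w,h,f,o): cv2.imwrite(o,cv2.resize(im[y:y+h,x:x+w],None,fx=f,fy=f,interpolation=cv2.INTER_CUBIC))
crop(s,225,170,75,85,7,"pics/s_c.png");crop(t,212,165,70,70,8,"pics/t_c.png")
E
```

```text
[ 65  77 195] [  3 170 195]
[ 66  78 195] [  3 169 195]
[104 198 200] [ 29 122 200]
[ 65  79 196] [  3 170 196]
[ 65  78 194] [  3 170 194]
S [[0.66, 0.013, 0.085], [0.472, 0.046, 0.085], [0.577, 0.118, 0.085], [0.57, 0.03, 0.085]]
T [[0.656, 0.01, 0.085], [0.547, -0.073, 0.085], [0.577, 0.117, 0.085], [0.558, 0.025, 0.085]]
```

View pics/s_c.png

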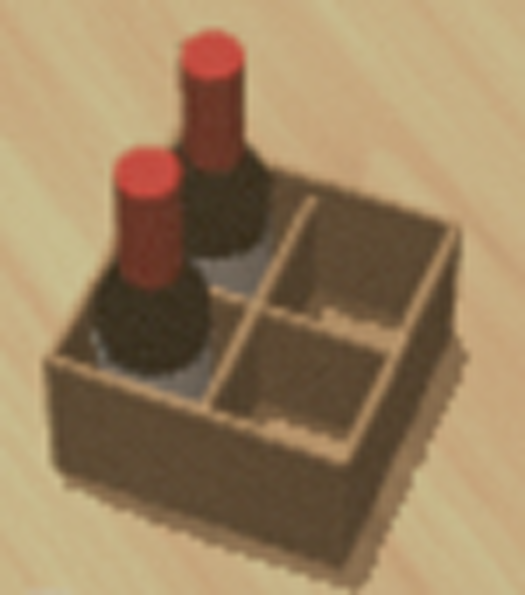

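View pics/t_c.png

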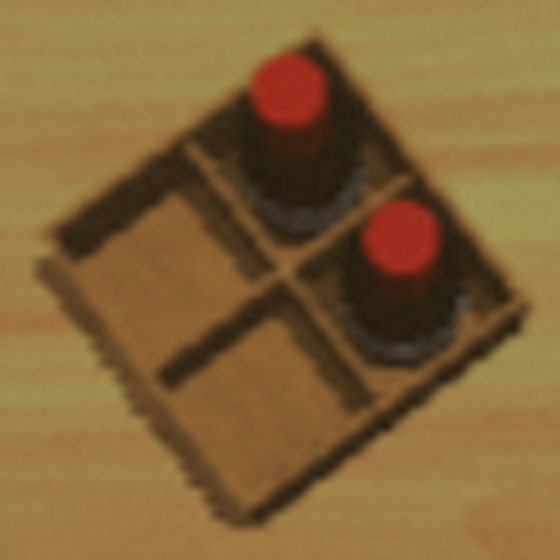

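```bash
python3 - <<'E'
from h import *
from scipy.optimize import least_squares
s=cv2.imread("pics/scene0.png");t=cv2.imread("pics/top0.png")
h=cv2.cvtColor(s,cv2.COLOR_BGR2HSV)
for nm,m in(("red",cv2.inRange(h,(0,155,180),(6,255,255))),("yel",cv2.inRange(h,(24,105,150),(36,255,255)))):
    k,l,st,ce=cv2.connectedComponentsWithStats(m)
    for i in range(1,k):
        if st[i,4]>=25: print("scene",nm,st[i,:].tolist(),ce[i].round(1),onz("scene",*ce[i],.19).round(3))
S=lambda u,v:(225+(u+.5)/7-.5,170+(v+.5)/7-.5)
T=lambda u,v:(212+(u+.5)/8-.5,165+(v+.5)/8-.5)
obs=[("scene",S(48,358),(1,1)),("scene",S(345,463),(-1,1)),("scene",S(458,225),(-1,-1)),("scene",S(254,305),(0,0)),
("top",T(317,30),(1,1)),("top",T(528,300),(1,-1)),("top",T(48,232),(-1,1)),("top",T(245,512),(-1,-1)),("top",T(283,270),(0,0))]
P=[onz(n,*p,.085)[:2] for n,p,_ in obs]
def f(x):
    c,q=np.cos(x[2]),np.sin(x[2]);return np.concatenate([x[:2]+.07*np.array([c*a-q*b,q*a+c*b])-p for p,(_,_,(a,b)) in zip(P,obs)])
r=least_squares(f,[.56,.025,-.93]);print("carton",r.x.round(4),(r.fun.reshape(-1,2)*1000).round(1).tolist())
x=r.x;R=np.array([[np.cos(x[2]),-np.sin(x[2])],[np.sin(x[2]),np.cos(x[2])]])
for b in(1,-1):
    print("cell",(x[:2]+R@[-.034,.034*b]).round(4),"filled",(x[:2]+R@[.034,.034*b]).round(4))
L=lambda u,v:(170+(u+.5)/5-.5,60+(v+.5)/5-.5)
K=lambda u,v:(330+(u+.5)/5-.5,170+(v+.5)/5-.5)
piv,e=tri(L(210,195),K(400,246));print("pivot",piv.round(4),e.round(4))
print("spot",onz("scene",*L(207,430),.008).round(4),onz("top",*K(192,188),.008).round(4))
def dirn(n,p,q,z):
    d=onz(n,*q,z)-onz(n,*p,z);return np.degrees(np.arctan2(d[1],d[0])).round(2),np.linalg.norm(d).round(4)
print("top edge",dirn("top",K(570,88),K(377,388),.235),dirn("top",K(612,95),K(408,425),.245))
print("base front",dirn("top",K(208,55),K(72,258),.008),dirn("scene",L(88,466),L(313,482),.008))
print("scene top edge",dirn("scene",L(52,80),L(352,96),.235), "bottom",dirn("scene",L(90,312),L(365,326),.02))
E
```

```text
scene red [251, 175, 9, 6, 42] [255.  177.5] [ 0.558 -0.021  0.19 ]
scene red [242, 192, 8, 6, 42] [245.5 194.3] [0.613 0.019 0.19 ]
scene red [366, 226, 9, 7, 55] [370.1 228.9] [0.388 0.291 0.19 ]
scene red [350, 244, 10, 8, 61] [355.  247.5] [0.458 0.316 0.19 ]
scene red [282, 278, 10, 10, 71] [286.7 282.7] [0.663 0.311 0.19 ]
scene red [467, 307, 7, 6, 31] [469.9 309.7] [0.336 0.585 0.19 ]
scene red [308, 313, 11, 11, 89] [313.2 318.3] [0.66  0.418 0.19 ]
scene yel [205, 141, 13, 10, 95] [211.  145.5] [ 0.608 -0.206  0.19 ]
scene yel [321, 255, 12, 10, 83] [326.4 259.2] [0.542 0.307 0.19 ]
carton [ 0.5645  0.0249 -0.9366] [[2.6, -0.9], [0.4, 1.2], [-3.1, -0.6], [-5.1, -7.0], [2.2, 0.0], [0.2, 0.1], [0.8, 5.2], [-0.0, 0.9], [2.2, 1.0]]
cell [0.5717 0.0725] filled [0.612  0.0177]
cell [0.5169 0.0322] filled [ 0.5572 -0.0226]
pivot [ 0.4852 -0.4551  0.1509] 0.0022
spot [ 0.5395 -0.3789  0.008 ] [ 0.5405 -0.3795  0.008 ]
top edge (np.float64(143.81), np.float64(0.1995)) (np.float64(144.58), np.float64(0.2141))
base front (np.float64(144.19), np.float64(0.1696)) (np.float64(143.36), np.float64(0.1663))
scene top edge (np.float64(143.63), np.float64(0.2093)) bottom (np.float64(144.54), np.float64(0.2134))
```

```bash
cat > plan.py <<'E'
from h import *
from scipy.spatial.transform import Rotation as Ro
view=np.array([.540,-.379,.150]); ang=np.radians(144.1)
my=np.array([np.cos(ang),np.sin(ang),0]); n=np.array([np.sin(ang),-np.cos(ang),0])
def axis(th): return np.cos(th)*np.array([0,0,1.])+np.sin(th)*my
def ori(zt,yt):  # tool z, tool y
    xt=np.cross(yt,zt);return Ro.from_matrix(np.stack([xt,yt,zt],1)).as_euler("xyz")
E
python3 - <<'E'
from plan import *
from station import *
s=cv2.imread("pics/scene0.png");t=cv2.imread("pics/top0.png")
piv=np.array([.4825,-.4588,.15])+.001*n
for nm,im,box in(("scene",s,(185,75,240,122)),("top",t,(395,205,430,235))):
    b=im.astype(int);m=np.zeros(im.shape[:2],bool);x0,y0,x1,y1=box
    d=(b[...,2]-(b[...,0]+b[...,1])/2)[y0:y1,x0:x1];
    ii=np.argwhere(d>25);w=d[d>25]
    Q=np.array([onplane(nm,c+x0,r+y0,piv,n)-piv for r,c in ii]);a=Q@my;z=Q[:,2]
    C=np.cov(a,z,aweights=w);ev,V=np.linalg.eigh(C);v=V[:,1]*np.sign(V[1,1])
    print(nm,len(ii),"lean pca",np.arctan2(v[0],v[1]).round(3),"cen",a.mean().round(4),z.mean().round(4),"z range",z.min().round(3),z.max().round(3),"a",a.min().round(3),a.max().round(3))
    L=np.hypot(a,z); lo=z<-.02; hi=(z>.02)
    print("  pivot->low",np.arctan2(-np.average(a[lo],weights=w[lo]),-np.average(z[lo],weights=w[lo])) if lo.any() else None,"hi",np.arctan2(np.average(a[hi],weights=w[hi]),np.average(z[hi],weights=w[hi])), "lo-hi",np.arctan2(a[hi].mean()-a[lo].mean(),z[hi].mean()-z[lo].mean()))
for g in(.145,.155):
  for th in(.3,.4,.5):
    a=axis(th); p=view+a*(g-.0187-.05)
    for nm,yt in(("in",np.cross(a,n)),("in-",-np.cross(a,n)),("perp",n),("perp-",-n)):
        q=ik(p,ori(-a,yt)); print(g,th,nm,None if q is None else np.round(q,2).tolist())
# picks
for p in((.457,.3145),(.387,.2895),(.541,.306)):
    for yaw in(0,np.pi): 
        q=ik([p[0],p[1],.16],[np.pi,0,yaw]);print("pick",yaw,None if q is None else np.round(q,2).tolist())
E
```

```text
scene 102 lean pca 0.628 cen -0.0183 -0.0141 z range -0.116 0.071 a -0.113 0.029
  pivot->low 0.6289758932805674 hi 0.33650258202703187 lo-hi 0.5318635572550469
top 66 lean pca 0.314 cen 0.0299 0.093 z range -0.07 0.191 a -0.023 0.065
  pivot->low 0.33106893107103136 hi 0.31326270282198776 lo-hi 0.31837353069406243
0.145 0.3 in [-0.76, 0.22, -0.1, 0.96, 0.04, -1.7]
0.145 0.3 in- [-0.76, 0.22, -0.1, 0.96, 0.04, 1.44]
0.145 0.3 perp [-0.76, 0.22, -0.1, 0.96, 0.04, -0.13]
0.145 0.3 perp- [-0.76, 0.22, -0.1, 0.96, 0.04, 3.01]
0.145 0.4 in [-0.77, 0.15, -0.23, 0.8, 0.06, -1.7]
0.145 0.4 in- [-0.77, 0.15, -0.23, 0.8, 0.06, 1.44]
0.145 0.4 perp [-0.77, 0.15, -0.23, 0.8, 0.06, -0.13]
0.145 0.4 perp- [-0.77, 0.15, -0.23, 0.8, 0.06, 3.01]
0.145 0.5 in [-0.78, 0.09, -0.35, 0.63, 0.07, -1.71]
0.145 0.5 in- [-0.78, 0.09, -0.35, 0.63, 0.07, 1.44]
0.145 0.5 perp [-0.78, 0.09, -0.35, 0.63, 0.07, -0.14]
0.145 0.5 perp- [-0.78, 0.09, -0.35, 0.63, 0.07, 3.01]
0.155 0.3 in [-0.76, 0.21, -0.09, 0.98, 0.04, -1.7]
0.155 0.3 in- [-0.76, 0.21, -0.09, 0.98, 0.04, 1.44]
0.155 0.3 perp [-0.76, 0.21, -0.09, 0.98, 0.04, -0.13]
0.155 0.3 perp- [-0.76, 0.21, -0.09, 0.98, 0.04, 3.01]
0.155 0.4 in [-0.77, 0.14, -0.22, 0.82, 0.06, -1.7]
0.155 0.4 in- [-0.77, 0.14, -0.22, 0.82, 0.06, 1.44]
0.155 0.4 perp [-0.77, 0.14, -0.22, 0.82, 0.06, -0.13]
0.155 0.4 perp- [-0.77, 0.14, -0.22, 0.82, 0.06, 3.01]
0.155 0.5 in [-0.78, 0.08, -0.34, 0.65, 0.07, -1.71]
0.155 0.5 in- [-0.78, 0.08, -0.34, 0.65, 0.07, 1.43]
0.155 0.5 perp [-0.78, 0.08, -0.34, 0.65, 0.07, -0.14]
0.155 0.5 perp- [-0.78, 0.08, -0.34, 0.65, 0.07, 3.0]
pick 0 [0.45, 0.3, -0.11, 1.17, 0.0, -2.69]
pick 3.141592653589793 [0.45, 0.3, -0.11, 1.17, 0.0, 0.45]
pick 0 [0.47, 0.18, -0.27, 1.12, 0.0, -2.67]
pick 3.141592653589793 [0.47, 0.18, -0.27, 1.12, 0.0, 0.47]
pick 0 [0.38, 0.41, 0.06, 1.22, 0.0, -2.76]
pick 3.141592653589793 [0.38, 0.41, 0.06, 1.22, 0.0, 0.38]
```

```bash
python3 - <<'E'
from plan import *
s=cv2.imread("pics/scene0.png");t=cv2.imread("pics/top0.png")
piv=np.array([.4825,-.4588,.15])+.002*n
for nm,im in(("scene",s),("top",t)):
    b=im.astype(int);d=b[...,2]-(b[...,0]+b[...,1])/2
    r0,c0=np.meshgrid(np.arange(384),np.arange(512),indexing="ij")
    pts=[];w=[]
    for r in range(70,240):
        for c in range(185,430):
            if d[r,c]>(15 if nm=="top" else 30):
                Q=onplane(nm,c,r,piv,n)-piv
                if np.hypot(Q@my,Q[2])<.083: pts.append((Q@my,Q[2]));w.append(d[r,c])
    a,z=np.array(pts).T;w=np.array(w,float)
    C=np.cov(a,z,aweights=w);ev,V=np.linalg.eigh(C);v=V[:,1]*np.sign(V[1,1])
    lo=z<-.02;hi=z>.02
    A=lambda m:np.array([np.average(a[m],weights=w[m]),np.average(z[m],weights=w[m])])
    e=A(hi)-A(lo)
    print(nm,len(a),"pca",np.arctan2(v[0],v[1]).round(3),"ends",A(lo).round(4),A(hi).round(4),np.arctan2(*e).round(3),"zrange",z.min().round(3),z.max().round(3))
E
```

```text
scene 76 pca 0.326 ends [-0.0149 -0.0457] [0.0174 0.0499] 0.326 zrange -0.07 0.071
top 70 pca 0.347 ends [-0.0166 -0.0486] [0.0164 0.0562] 0.305 zrange -0.076 0.08
```

```bash
cat > mv.py <<'E'
from plan import *
from station import *
D=[np.pi,0,np.pi]
def st(m=""): print(m,"t",round(get_time(),2),"tcp",np.round(get_tcp_pos(),4),"w",round(get_grip_width(),4),"F",np.round(get_contact_force(),2),flush=True)
def snap(k):
    for nme in("scene","top"): cv2.imwrite(f"pics/{nme}{k}.png",grab_frame(nme)[:,:,::-1])
E
python3 - <<'E'
from mv import *
servo_line([.217,-.505,.34],rate=.3);st()
p=[.457,.3145]
movep([*p,.30],D);st("above")
servo_line([*p,.141],rate=.12);st("down")
snap(1)
command_gripper(.0);st("grip")
servo_line([*p,.30],rate=.15);st("up")
snap(2)
E
python3 -c "
import cv2,numpy as np
a=cv2.imread('pics/scene1.png')[150:350,200:420];b=cv2.imread('pics/scene2.png')[150:350,200:420]
cv2.imwrite('pics/cmp1.png',cv2.resize(np.hstack([a,b]),(792,360)))"
```

```text
t 0.61 tcp [ 0.2171 -0.5052  0.3403] w 0.0854 F [-0.35  0.52 -0.63]
above t 3.61 tcp [0.4574 0.3139 0.3   ] w 0.0853 F [-0.08 -0.27  0.06]
down t 5.08 tcp [0.4573 0.3146 0.1416] w 0.0854 F [-0.42  0.16 -0.2 ]
grip t 5.76 tcp [0.4571 0.3145 0.1412] w 0.0269 F [0.14 0.6  2.9 ]
up t 6.97 tcp [0.4567 0.3144 0.299 ] w 0.0268 F [-0.11 -0.26 -3.51]
```

View pics/cmp1.png

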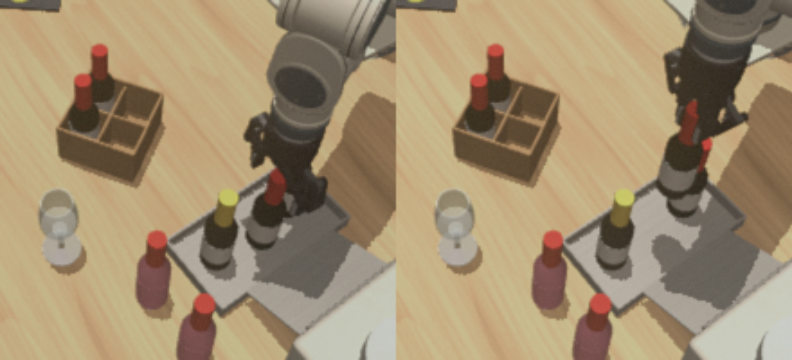

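The right view shows the first red lifted and hanging straight at about (690,150). The gold and second red are undisturbed. Next I'll lower it into the far empty cell.

```bash
python3 - <<'E'
from mv import *
c=[.5717,.0725]
movep([*c,.30],D);st("above")
servo_line([*c,.20],rate=.15);st()
servo_line([*c,.148],rate=.08);st("near")
z=.148
while z>.1375:
    z-=.0015; servo_line([*c,z],rate=.03); f=get_contact_force()[2]; print(round(z,4),round(f,2))
    if f>0.5: break
st("bottom");snap(3)
command_gripper(.05);st("open")
servo_line([*c,.30],rate=.2);st("up");snap(4)
E
python3 -c "
import cv2,numpy as np
a=cv2.imread('pics/scene3.png')[150:350,200:420];b=cv2.imread('pics/scene4.png')[150:350,200:420]
cv2.imwrite('pics/cmp2.png',cv2.resize(np.hstack([a,b]),(792,360)))"
```

```text
above t 8.11 tcp [0.5714 0.0734 0.3001] w 0.0271 F [-0.78  0.82 -3.46]
 t 8.93 tcp [0.572  0.073  0.2009] w 0.0267 F [ 0.53 -0.37 -2.73]
near t 9.72 tcp [0.572  0.0725 0.1485] w 0.0268 F [ 0.57 -0.99 -3.11]
0.1465 -2.66
0.145 -3.21
0.1435 -2.88
0.142 -4.08
0.1405 4.03
bottom t 10.97 tcp [0.572  0.0724 0.1412] w 0.027 F [-0.56 -0.37  4.03]
open t 11.43 tcp [0.5717 0.0725 0.1403] w 0.0497 F [-0.67  0.28  0.38]
up t 12.38 tcp [0.5714 0.0725 0.2989] w 0.0502 F [ 0.21 -0.67 -0.07]
```

View pics/cmp2.png

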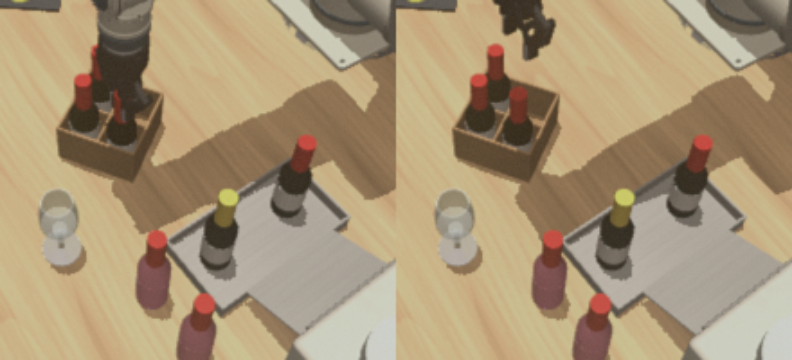

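The first red stands upright in its cell (cap at about (519,95)). The floor contact came at the expected height. Next is the second red.

```bash
python3 - <<'E'
from mv import *
p=[.387,.2895]
movep([*p,.30],D)
command_gripper(.07)
servo_line([*p,.141],rate=.15);st("down")
command_gripper(.0);st("grip")
servo_line([*p,.30],rate=.15);st("up")
c=[.5169,.0322]
movep([*c,.30],D);st("above")
servo_line([*c,.20],rate=.15)
servo_line([*c,.148],rate=.08);st("near")
z=.148
while z>.1375:
    z-=.0015; servo_line([*c,z],rate=.03); f=get_contact_force()[2]; print(round(z,4),round(f,2))
    if f>0.5: break
    if get_grip_width()<.02: break
st("bottom");snap(5)
command_gripper(.05);st("open")
servo_line([*c,.30],rate=.2);st("up");snap(6)
E
python3 -c "
import cv2,numpy as np
a=cv2.imread('pics/scene5.png')[150:350,200:420];b=cv2.imread('pics/scene6.png')[150:350,200:420]
cv2.imwrite('pics/cmp3.png',cv2.resize(np.hstack([a,b]),(792,360)))"
```

```text
down t 15.12 tcp [0.3874 0.2897 0.1417] w 0.0697 F [0.4  0.45 0.24]
grip t 15.57 tcp [0.3872 0.2896 0.1415] w 0.0268 F [-0.34 -1.3   5.63]
up t 16.78 tcp [0.3867 0.2893 0.2991] w 0.0265 F [ 0.31 -0.4  -2.45]
above t 17.89 tcp [0.5166 0.033  0.2999] w 0.0267 F [-0.17 -0.55 -2.71]
near t 19.51 tcp [0.5172 0.0322 0.1484] w 0.0268 F [-0.09 -0.34 -2.17]
0.1465 -2.41
0.145 -3.11
0.1435 -3.04
0.142 -3.05
0.1405 7.25
bottom t 20.76 tcp [0.5173 0.0321 0.1416] w 0.027 F [-1.35  0.31  7.25]
open t 21.21 tcp [0.5169 0.0322 0.1405] w 0.0499 F [ 0.07 -0.67 -0.67]
up t 22.16 tcp [0.5166 0.0322 0.299 ] w 0.05 F [-0.17 -0.35 -1.46]
```

View pics/cmp3.png

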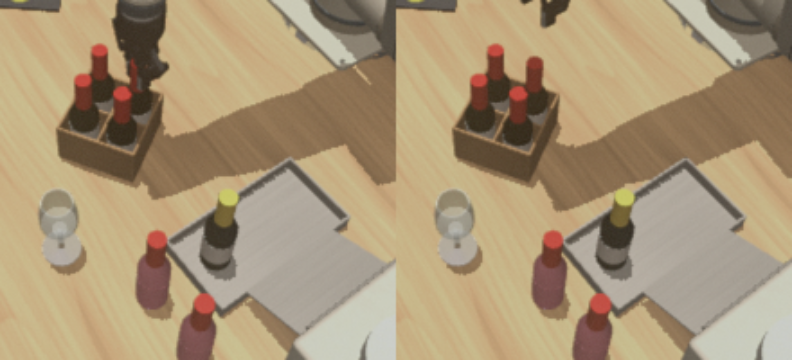

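The second red is also in its cell and all four bottles stand. Only the gold one is left in the tray, with its cap at about (624,197). I'll pick it now.

```bash
python3 - <<'E'
from mv import *
th=.325; a=axis(th); O=ori(-a,-np.cross(a,n)); P=view+a*(.155-.0187-.05)
print(P.round(4))
p=[.541,.3065]
movep([*p,.32],D)
command_gripper(.07)
servo_line([*p,.141],rate=.15);st("down")
command_gripper(.0);st("grip")
servo_line([*p,.37],rate=.18);st("up")
movep([.57,-.15,.37],D);st("mid")
W=P+.10*n+[0,0,.08]
movep(W,O);st("way")
snap(7)
E
python3 -c "
import cv2,numpy as np
a=cv2.imread('pics/scene7.png')[20:260,130:390];b=cv2.imread('pics/top7.png')[100:340,230:490]
cv2.imwrite('pics/cmp4.png',cv2.resize(np.hstack([a,b]),(780,360)))"
```

```text
[ 0.5177 -0.3628  0.2318]
down t 25.0 tcp [0.5414 0.3067 0.1419] w 0.0699 F [-0.47 -0.    0.96]
grip t 25.47 tcp [0.5412 0.3065 0.1415] w 0.0268 F [-0.91 -0.69  4.63]
up t 26.89 tcp [0.5409 0.3065 0.369 ] w 0.0266 F [-0.73  0.19 -4.22]
mid t 28.57 tcp [ 0.5702 -0.149   0.37  ] w 0.0268 F [-0.8   0.55 -2.55]
way t 30.32 tcp [ 0.5765 -0.2814  0.3118] w 0.0269 F [-1.17 -0.67 -2.98]
```

View pics/cmp4.png

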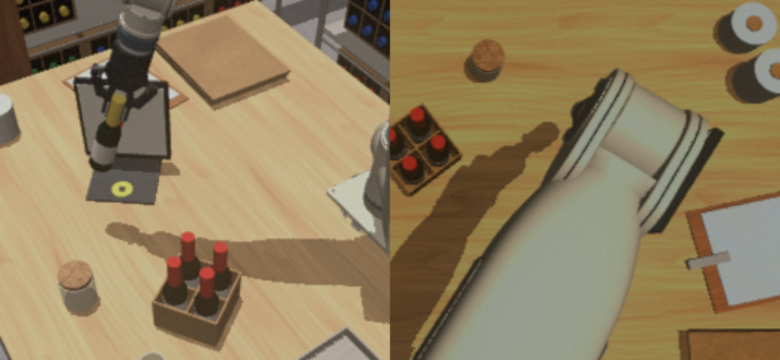

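The bottle hangs in the gripper, leaning the right way, in front of the light. Everything thicker than the fingers stays above the panel's top edge, so I'll move in.

```bash
python3 - <<'E'
from mv import *
th=.325; a=axis(th); O=ori(-a,-np.cross(a,n)); P=view+a*(.155-.0187-.05)
servo_line(P+.10*n,O,rate=.1)
servo_line(P,O,rate=.08);pause(.5);st("view")
Rm=Ro.from_euler("xyz",get_orientation()).as_matrix();print("tool axis err",np.degrees(np.arccos(-Rm[:,2]@a)),np.array(get_tcp_pos())-P)
snap(8)
for nm,q in(("mid",view),("bot",view-.05*a),("capTop",view+.135*a)): print(nm,proj("scene",q).round(1),proj("top",q).round(1))
E
python3 -c "
import cv2,numpy as np
a=cv2.imread('pics/scene8.png')[50:170,160:260];b=cv2.imread('pics/top8.png')[150:270,330:430]
cv2.imwrite('pics/cmp5.png',cv2.resize(a,None,fx=5,fy=5,interpolation=cv2.INTER_CUBIC));cv2.imwrite('pics/cmp6.png',cv2.resize(b,None,fx=5,fy=5,interpolation=cv2.INTER_CUBIC))"
```

```text
view t 33.27 tcp [ 0.5177 -0.3628  0.2318] w 0.0268 F [ 0.22  0.57 -3.74]
tool axis err 0.0031741966534179888 [3.84456808e-05 6.06108538e-05 1.53867894e-05]
mid [207.1 116.1] [381.8 200.9]
bot [204.  126.2] [379.5 199.1]
capTop [216.4  86.1] [389.3 206.8]
```

View pics/cmp5.png

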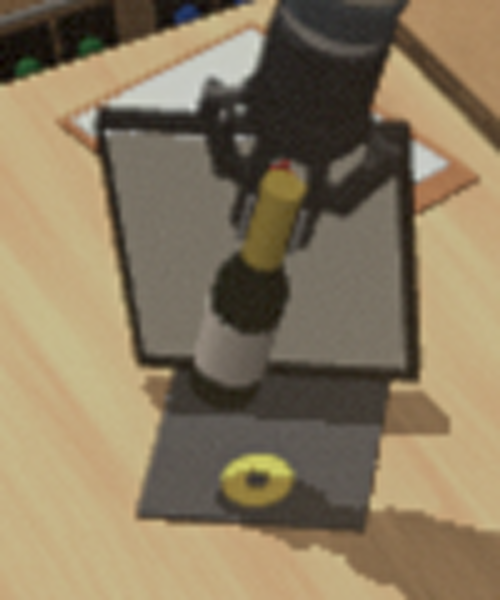

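View pics/cmp6.png

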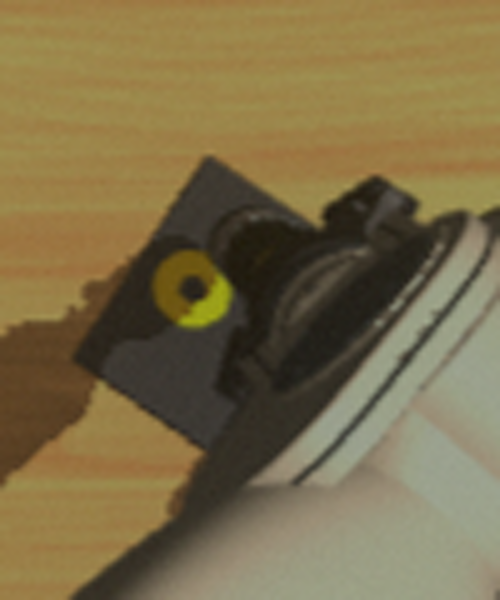

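```bash
python3 - <<'E'
from mv import *
a=axis(.325)
s0=cv2.imread("pics/scene0.png").astype(int);s8=cv2.imread("pics/scene8.png").astype(int)
d=np.abs(s8-s0).sum(2)>40
m=(d[95:136,190:232]).astype(np.uint8)
# predicted silhouette mask
def hull(r,s0_,s1_):
    e1=n;e2=np.cross(a,n);pts=[]
    for s in(s0_,s1_):
        for f in np.linspace(0,2*np.pi,60): pts.append(proj("scene",view+a*s+r*(np.cos(f)*e1+np.sin(f)*e2)))
    return cv2.convexHull(np.array(pts,np.float32))
B=hull(.025,-.05,.048).reshape(-1,2)
for r in range(108,134,2):
    xs=np.flatnonzero(m[r-95])+190
    # predicted crossing
    k=[]
    for p,q in zip(B,np.roll(B,-1,0)):
        if (p[1]-r)*(q[1]-r)<0: k.append(p[0]+(r-p[1])/(q[1]-p[1])*(q[0]-p[0]))
    print(r,(xs.min()-.0,xs.max(),len(xs)) if len(xs) else None,np.sort(np.round(k,1)))
print("pred bottom row",B[:,1].max())
E
```

```text
108 (np.float64(202.0), np.int64(217), 16) [201.8 217.4]
110 (np.float64(201.0), np.int64(217), 17) [201.2 216.8]
112 (np.float64(201.0), np.int64(216), 16) [200.6 216.2]
114 (np.float64(201.0), np.int64(215), 14) [200.  215.5]
116 (np.float64(200.0), np.int64(215), 11) [199.5 214.8]
118 (np.float64(199.0), np.int64(214), 10) [198.9 214.2]
120 (np.float64(199.0), np.int64(213), 9) [198.3 213.5]
122 (np.float64(199.0), np.int64(212), 14) [197.7 212.9]
124 (np.float64(198.0), np.int64(212), 14) [197.1 212.2]
126 (np.float64(198.0), np.int64(209), 10) [197.1 211.5]
128 (np.float64(199.0), np.int64(211), 13) [198.1 210.9]
130 (np.float64(200.0), np.int64(209), 10) [200.5 209.8]
132 None []
pred bottom row 131.43597
```

The silhouette fits the intended pose to about half a pixel, on both the sides and the bottom. I'll do a last stillness check and hand in.

```bash
python3 - <<'E'
from mv import *
pause(.5);st("end");print(np.abs(get_joint_vel()).max())
f=grab_frame("scene");cv2.imwrite("pics/final.png",f[:,:,::-1])
job_done()
E
```

```text
end t 33.88 tcp [ 0.5176 -0.3629  0.2318] w 0.0267 F [ 0.25 -0.09 -3.89]
0.0016875914127459197
the job is handed in; nothing more can be done
```

View pics/final.png

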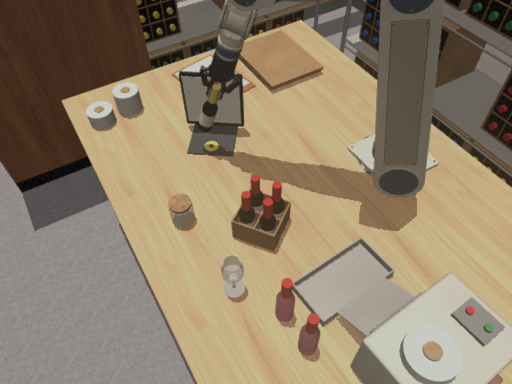

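I packed both red-capped bottles and am holding the gold-capped sample still in front of the candling light. I handed the job in at 33.9 s of the 67 s allowed.

- **Carton:** each red bottle was lowered until the wrist felt the carton floor (4 to 7 N, at the expected height) before I let go. The final picture shows four upright bottles around (262,210). The tray is empty, and the glass (233,275), cork jar (181,210) and pink look-alikes are unmoved.
- **Sample:** the gripper is within 0.1 mm of its planned position. The bottle leans 0.325 rad with its neck up, and its outline in the scene camera mostly matches the planned pose within a pixel. The wrist force is only the bottle's weight (about 3.9 N), so it touches nothing but the gripper.
- **Checks that disagreed slightly:**
  - The pointer's lean came out as 0.326 rad in the scene camera and 0.305 to 0.347 rad in the top camera, depending on the method. I used the scene camera because it sees the panel more squarely.
  - The pointer's pivot measured about 93 mm from the spot instead of 100 mm, so I took the viewing position from the spot itself, where the two cameras agreed to about 1 mm.
  - One carton reading, the divider crossing in the scene camera, was 5 to 7 mm off the fit. The positions of the bottles already packed confirmed the fit.

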